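# Tip the wide drilling template out of its deep bin and lay it in the nest

### The arm

A 7-joint arm with a two-finger parallel gripper is mounted at the origin on the work surface. World frame = base frame: x ahead of the robot, y to its left, z up, the work surface at z = 0. Lengths are in mm, angles in rad, forces in N, time in s.
With the tool pointing down it reaches from about 350 to 775 mm from the base axis. Payload 3.1 kg.
Tool frame: the origin (TCP) lies at the very end of the fingers, on their centre line; the grasp point (between the pads) lies grip_depth behind it (grip_depth is the distance from the TCP to the grasp point, in mm); z points along the fingers, y is the line along which they close (so a half turn about z gives the same grasp; the last joint's range is limited). The gripper opens to 85 mm and grips with 20 to 120 N. Pads are 22 mm wide; open, the fingers measure 114 mm over their backs; the gripper's body (76 mm by 85 mm) begins 54 mm behind the grasp point. The pads swing forward as they close: fully open they stand 13 mm farther back than shut.
Start: joints at [1.26, 0.311, 0.014, 1.512, -0.004, 1.319, -0.027], TCP at [146.099, -530.257, 231.304] pointing down, gripper open.
Joint ranges: [-2.7, 2.7], [-0.3, 1.91], [-1.27, 1.3], [0.12, 2.57], [-1.44, 4.58], [0.2, 2.03], [-3.05, 3.05]. Speed limits (rad/s): [2.79, 2.79, 3.14, 3.14, 3.14, 3.14, 3.14].

### API

Orientations are given as a unit quaternion [x, y, z, w].
In Python, from plant import read_state, snapshot, finish_job, grip_depth gives the robot as it stands. The module is installed in compiled form; this text tells all that it offers.
- The arm moves only by the shell command python3 -m jog 'ROWS' [FORCE]. ROWS is JSON, a list that holds one entry, the list of rows, each a list of 7 numbers: the shift along the tool's x, y, z in units of 100 mm (1.0 is 100 mm), then the turn, a rotation vector about the tool's x, y, z in units of pi rad (1.0 is pi rad), then the opening in per cent of the stroke, from 0 (shut) to 100 (fully open). A call has 1 to 20 rows; each row shifts and turns the commanded pose from where the row before left it, along the tool's axes as they then stand; what a row does not reach is not made up. A row lasts 1/12 s, in which the tool goes at most 41.7 mm and 7.16 degrees, less where a joint would pass 70% of its speed; a pose out of reach is approached as far as the arm can. A call with a number of a shift or a turn outside -1 to 1 is refused whole. A call with a gripper value outside its range is refused whole. The fingers move at their own pace and stop on an object; FORCE is the grip in N (left out, the last holds). Time passes only in rows, so rows that do not move let the fingers close. It gives the time, the measured TCP pose, the force, the opening and the grip force at its end, in the units of the state.
- read_state(): the state, without advancing time (a new reading comes with each control period).
- snapshot(name): name is "scene" or "top"; returns a dict with "pixels" (420x560x3 uint8, red, green, blue), "fx", "fy", "cx", "cy" (pixels), "cam_to_world" (4x4, takes a point from camera to world coordinates). Camera axes: x right, y up, looking along -z (the intrinsics and any distortion apply to the point x, -y, -z); pixel columns grow to the right and rows downward; lengths in mm; the calibration is good to about 2 mm. A picture is of the moment at which its call begins. There is no depth.
- finish_job(): hands the job in; it is judged then, once.
The state is a dict: "time": time; "joints": joint angles; "qvel": joint speeds; "effort": joint torques, N m; "position": TCP position; "eef_rot": TCP orientation; "force": force on the tool from outside, world axes, zero at the start; "torque": the same for the moment, N m; "gripper_width": finger opening in mm; "grasp_force": force on a finger pad.
Only numpy, scipy, OpenCV 4.12 (cv2) and the standard library are available. Lean on these libraries where they do the work, as an engineer would, in place of code of your own. Each camera call takes 0.05 s, during which the arm holds its last target. There are 200 camera calls.

### The job

Two bent aluminium drilling templates stand ready in two deep, narrow black bins; take out the wider one and lay it flat on the floor of the shallow steel nest, lengthwise and wholly inside the raised rim, either way round. Lower it in by hand rather than dropping it, and leave the narrower template as it is in its bin.

Things in the scene. Friction and masses are not known exactly. Their poses are not given: they have to be found in the camera images.
- wide_template_base (a point): Wider template, loose L of 6 mm aluminium, 0.25 kg: base plate 150 (x) x 70 mm (y), its +x end turned up square as a 70 mm wide, 6 mm thick upright, top 130 mm above the underside. Point: centre of the base, 3 mm above the underside; z up. Upright's mid-plane 72 mm from it along +x, top 127 mm above it. Lies on its bin's floor; the upright stands 54 mm above the rim: grip it across its thickness.
- narrow_template_base (a point): The narrower template, which stays in the other bin: the same L shape and point, length and height, but 40 mm wide. Loose.
- wide_bin: Fixed black bin of the wider template; the other bin is alike. Origin under its centre at bench level, x lengthwise. Inside 165 (x) x 90 mm, walls 4, floor at 4, rim at 80 mm. A fixed cover (top at 84) shuts the 45 mm at the -x end, over the template's back: it cannot rise straight. Raise the upright at the open +x end, tilting some 30 degrees about the back edge, then draw it out along its slope.
- nest: Shallow nest of dark steel, fixed to the bench: a base 200 x 120 mm with a raised steel rim. Origin under its centre, at bench level; x along its length, z up. The nest's floor is 8 mm above the bench, the rim's top 18 mm; inside the rim it is 174 mm long (x) by 94 mm wide (y).
Mind the look-alikes: they are no part of the job. Leave any orange, turquoise or yellow look-alike of the part that bears wide_template_base alone.

How it is judged:
By the outcome, as a careful person would: the job done as asked, in the order asked, and still so for the second after the job is handed in, with the robot touching nothing.
It also fails if it takes over 56 s, if anything falls off the work surface, if the arm or the gripper's body presses on something with over 40 N, if the wrist force passes 120 N, or if a joint passes its speed limit or range.

## Working session

There is one attempt and no reset: what is moved stays moved. The work goes in short steps, Python scripts to look and compute and a shell command to move; the robot and the scene stay as the last step left them, time stands still between calls to the robot, and variables do not carry over. Pictures are saved under pics/ and viewed, at most 10 in all, crops included, and the job is handed in when it is done.

```bash
mkdir -p pics; cat > h.py <<'E'
import numpy as np,cv2
from plant import *
def snap(n,f=None):
    s=snapshot(n)
    if f: cv2.imwrite('pics/'+f,cv2.cvtColor(s['pixels'],cv2.COLOR_RGB2BGR))
    return s
def ray(s,uv):
    u,v=uv; T=np.array(s['cam_to_world'])
    d=T[:3,:3]@np.array([(u-s['cx'])/s['fx'],-(v-s['cy'])/s['fy'],-1.]);return T[:3,3],d
def onz(s,uv,z):
    o,d=ray(s,uv);return o+d*(z-o[2])/d[2]
def proj(s,p):
    T=np.array(s['cam_to_world']);q=T[:3,:3].T@(np.array(p,float)-T[:3,3])
    return np.array([s['cx']+s['fx']*q[0]/-q[2],s['cy']-s['fy']*q[1]/-q[2]])
E
python3 - <<'E'
from h import *
for n in('scene','top'):
    s=snap(n,n+'0.png');print({k:v for k,v in s.items() if k!='pixels'})
print(read_state(),grip_depth)
E
```

```text
{'fx': 450.18116391670924, 'fy': 450.18116391670924, 'cx': 278.14245366897205, 'cy': 203.74302607986948, 'cam_to_world': array([[-5.93728668e-01, -6.49247139e-01,  4.75357151e-01,
         8.53435041e+02],
       [ 8.04567593e-01, -4.69787436e-01,  3.63277791e-01,
         2.77825183e+02],
       [-1.25402491e-02,  5.98145398e-01,  8.01289476e-01,
         7.61678533e+02],
       [ 0.00000000e+00,  0.00000000e+00,  0.00000000e+00,
         1.00000000e+00]])}
{'fx': 525.2813653192122, 'fy': 525.2813653192122, 'cx': 276.72307720730566, 'cy': 206.41098606980898, 'cam_to_world': array([[-6.36355427e-03,  9.96607922e-01, -8.20497100e-02,
         3.14776205e+02],
       [-9.99666518e-01, -8.39366418e-03, -2.44212938e-02,
        -5.64147577e+01],
       [-2.50271526e-02,  8.18669417e-02,  9.96328985e-01,
         1.36740595e+03],
       [ 0.00000000e+00,  0.00000000e+00,  0.00000000e+00,
         1.00000000e+00]])}
{'time': 0.1, 'joints': array([ 1.26027885,  0.31166716,  0.01401994,  1.51285653, -0.00442089,
        1.31920408, -0.02718441]), 'qvel': array([-0.00127926, -0.00155666, -0.00123108, -0.00283032,  0.00060696,
       -0.00114133, -0.00115958]), 'effort': array([ 7.89856967e-04, -3.80855620e+01,  1.46648074e-01, -2.31242430e+01,
        1.22090339e-02,  8.08633369e-03,  4.50341145e-05]), 'position': array([ 145.91354897, -529.63185694,  230.3342033 ]), 'eef_rot': array([ 9.90976074e-01,  1.34034752e-01, -1.78986648e-04, -1.03672033e-03]), 'force': array([ 0.87020871, -0.25018571,  2.07350818]), 'torque': array([0.00422928, 0.02895804, 0.00549496]), 'grasp_force': 0.0, 'gripper_width': 85.53124030192602} 18.700000000000003
```

View pics/scene0.png

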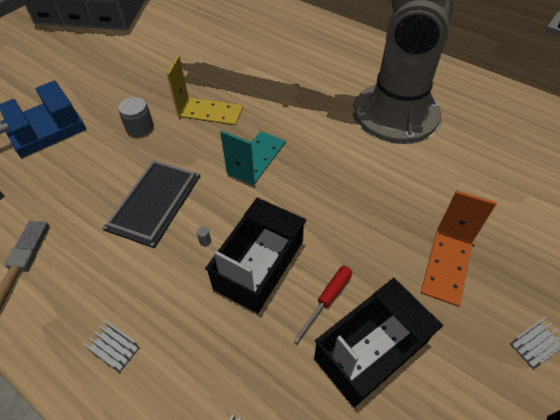

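View pics/top0.png

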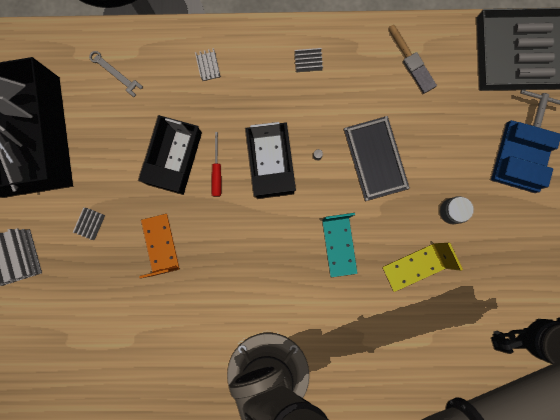

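Candidates: wide template in bin at scene (255,260)/top (268,150); narrow in bin at scene (370,345)/top (178,150); look-alikes orange (scene 455,250), turquoise (252,158) and yellow (205,100). I choose the one at scene (255,260), since its upright is visibly wider. The nest is at scene (153,202), top (377,158). Next is a close crop of it.

```bash
python3 - <<'E'
from h import *
a=cv2.imread('pics/scene0.png')[190:320,190:320];b=cv2.imread('pics/top0.png')[110:210,235:420]
a=cv2.resize(a,(350,350),interpolation=2);b=cv2.resize(b,(444,240),interpolation=2)
o=np.zeros((350,794,3),np.uint8);o[:,:350]=a;o[:240,350:]=b;cv2.imwrite('pics/c1.png',o)
t=snap('top');im=t['pixels'].astype(int);g=im.mean(2);sat=im.max(2)-im.min(2)
def rect(mask,z,lab):
    n,L,S,C=cv2.connectedComponentsWithStats(mask.astype(np.uint8))
    for i in range(1,n):
        if S[i,4]>60:
            ys,xs=np.nonzero(L==i);r=cv2.minAreaRect(np.c_[xs,ys].astype(np.float32))
            p=np.array([onz(t,q,z)[:2] for q in cv2.boxPoints(r)]);print(lab,S[i],C[i].round(1));print(p.round(0).tolist(),p.mean(0).round(1))
m=np.zeros(g.shape,bool)
m1=m.copy();m1[110:210,335:420]=1;rect(m1&(sat<35),18,'nest')
m1=m.copy();m1[115:205,236:305]=1;rect(m1&(g<45),80,'bin')
rect(m1&(g>110)&(sat<25),7,'plate')
E
```

```text
nest [ 344  116   66   85 3515] [376.2 158.1]
[[629.0, -197.0], [663.0, -313.0], [470.0, -365.0], [437.0, -250.0]] [ 549.6 -281.2]
bin [ 246  123   50   76 1608] [272.  169.8]
[[618.0, 54.0], [631.0, -50.0], [453.0, -72.0], [440.0, 31.0]] [535.5  -9.1]
plate [254 135  30  40 944] [268.7 154.8]
[[609.0, 37.0], [616.0, -32.0], [517.0, -42.0], [510.0, 26.0]] [562.9  -2.9]
```

View pics/c1.png

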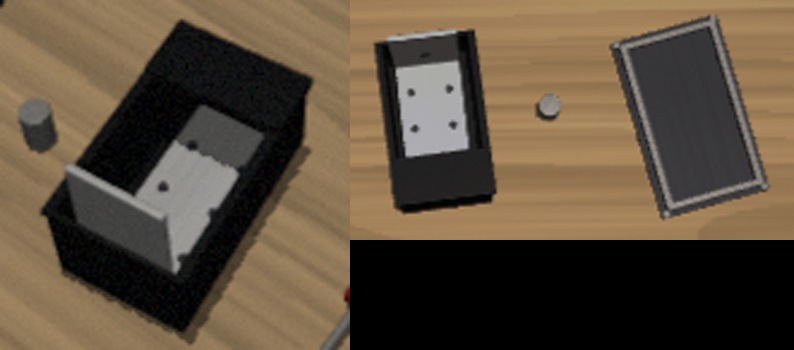

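The crop confirms the wide template, with the upright nearly spanning its bin. Its top-edge corners are at scene (215,252) and (252,272), or top (250,127) and (280,123). The nest lies clear to its right.

```bash
python3 - <<'E'
from h import *
t=snap('top');s=snap('scene')
for uv in [(249.6,126.5),(279.8,123.3)]: print('top',onz(t,uv,134).round(1))
for uv in [(214.9,252.5),(252.5,271.8)]: print('sc',onz(s,uv,134).round(1))
im=t['pixels'].astype(int)
for u in(256,265,274): print(u,im[118:134,u].mean(1).round(0).astype(int).tolist())
# nest light rim
g=im.mean(2);sat=im.max(2)-im.min(2);m=np.zeros(g.shape,bool);m[112:204,340:412]=1
m&=(sat<30)&(g<70)
n,L,S,C=cv2.connectedComponentsWithStats(m.astype(np.uint8));i=1+S[1:,4].argmax();ys,xs=np.nonzero(L==i)
r=cv2.minAreaRect(np.c_[xs,ys].astype(np.float32));p=np.array([onz(t,q,8)[:2] for q in cv2.boxPoints(r)]);print(S[i],p.round(0).tolist(),p.mean(0))
E
```

```text
top [608.5  37.4 134. ]
top [615.4 -34.8 134. ]
sc [619.9 -31.1 134. ]
sc [611.5  39.7 134. ]
256 [124, 122, 119, 122, 125, 125, 119, 171, 163, 51, 54, 53, 54, 54, 54, 53]
265 [124, 122, 120, 123, 124, 125, 171, 158, 54, 52, 54, 54, 54, 53, 37, 28]
274 [124, 122, 122, 124, 127, 168, 127, 54, 53, 55, 53, 53, 53, 53, 52, 52]
[ 351  121   53   73 2322] [[625.0, -218.0], [652.0, -306.0], [483.0, -352.0], [457.0, -265.0]] [ 554.12223077 -285.032424  ]
```

```bash
python3 -m jog '[[[0.3,-0.195,0,0,0,0,100],[0.3,-0.195,0,0,0,0,100],[0.3,-0.195,0,0,0,0,100],[0.3,-0.195,0,0,0,0,100],[0.3,-0.195,0,0,0,0,100],[0.3,-0.195,0,0,0,0,100],[0.3,-0.195,0,0,0,0,100],[0.3,-0.195,0,0,0,0,100],[0.3,-0.195,0,0,0,0,100],[0.3,-0.195,0,0,0,0,100],[0.3,-0.195,0,0,0,0,100],[0.3,-0.195,0,0,0,0,100],[0.3,-0.195,0,0,0,0,100],[0.3,-0.195,0,0,0,0,100],[0.3,-0.195,0,0,0,0,100],[0.3,-0.195,0,0,0,0,100],[0.3,-0.195,0,0,0,0,100],[0.3,-0.195,0,0,0,0,100],[0.25,-0.19,0,0,0,0,100],[0.25,-0.19,0,0,0,0,100]]]'
python3 -m jog '[[[0,0,0,0,0,-0.035,100],[0,0,0,0,0,-0.035,100],[0,0,0,0,0,-0.035,100],[0,0,0,0,0,-0.035,100],[0,0,0,0,0,-0.035,100],[0,0,0,0,0,-0.035,100],[0,0,0,0,0,-0.035,100],[0,0,0,0,0,-0.035,100],[0,0,0,0,0,-0.035,100],[0,0,0,0,0,-0.035,100],[0,0,0,0,0,-0.035,100],[0,0,0,0,0,-0.035,100],[0,0,0,0,0,-0.035,100],[0,0,0,0,0,0,100],[0,0,0,0,0,0,100]]]'
cat >> h.py <<'E'
from scipy.spatial.transform import Rotation as Ro
def to(p,yaw,tilt=0):
    """remaining move to TCP p, tool y at yaw deg, tilted back tilt deg: in tool units"""
    st=read_state();R=Ro.from_quat(st['eef_rot']);c,s=np.cos(np.radians(yaw)),np.sin(np.radians(yaw))
    G=Ro.from_matrix(np.array([[-s,c,0],[c,s,0],[0,0,-1.]]).T.T)*Ro.from_rotvec([-np.radians(tilt),0,0])
    print('t',round(st['time'],2),'pos',st['position'].round(1),'w',round(st['gripper_width'],1),'gf',round(st['grasp_force'],1),'F',st['force'].round(1))
    print('shift',(R.inv().apply(np.array(p)-st['position'])/100).round(3),'turn',((R.inv()*G).as_rotvec()/np.pi).round(4))
E
python3 - <<'E'
from h import *
to([613,2,95],6.3)
E
```

```text
time: 1.92
position: [612.4, 2.9, 230.9]
eef_rot: [0.991, 0.134, -0.0, -0.0]
force: [0.0, -0.4, 0.3]
gripper_width: 85.6
grasp_force: 0.0
time: 3.17
position: [611.5, 1.3, 231.0]
eef_rot: [0.662, 0.75, -0.0, -0.0]
force: [0.9, 0.3, 1.2]
gripper_width: 85.5
grasp_force: 0.0
t 3.17 pos [611.5   1.3 231. ] w 85.5 gf 0.0 F [0.9 0.3 1.2]
shift [0.005 0.017 1.36 ] turn [-0.0002 -0.      0.0046]
```

```bash
python3 -m jog '[[[0,0.015,0.17,0,0,0.004,100],[0,0,0.17,0,0,0,100],[0,0,0.17,0,0,0,100],[0,0,0.17,0,0,0,100],[0,0,0.17,0,0,0,100],[0,0,0.17,0,0,0,100],[0,0,0.17,0,0,0,100],[0,0,0.17,0,0,0,100],[0,0,0,0,0,0,100],[0,0,0,0,0,0,100]]]' | tail -5
python3 - <<'E'
from h import *
to([613,2,95],6.3)
a=snap('scene')['pixels'][170:330,170:350];b=snap('top')['pixels'][90:220,220:320]
o=np.zeros((400,770,3),np.uint8);o[:,:450]=cv2.resize(a,(450,400));o[:,450:758]=cv2.resize(b,(308,400));cv2.imwrite('pics/c2.png',o[:,:,::-1])
E
```

```text
position: [612.3, 1.4, 94.5]
eef_rot: [0.666, 0.746, -0.001, -0.001]
force: [-1.0, 0.1, 0.5]
gripper_width: 85.6
grasp_force: 0.0
t 4.0 pos [612.3   1.4  94.5] w 85.6 gf 0.0 F [-1.   0.1  0.5]
shift [ 0.005  0.008 -0.005] turn [-0.0008  0.      0.0011]
```

View pics/c2.png

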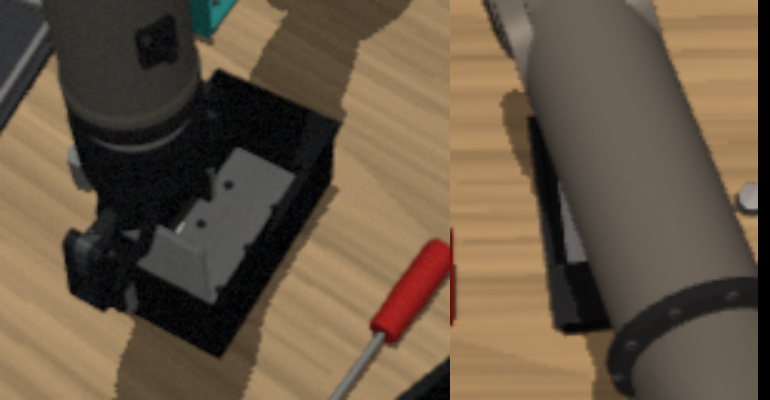

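The fingers straddle the upright: the outer finger is at crop (90,265), the upright at (165,250) and the inner finger behind it. I'll close now.

```bash
python3 -m jog '[[[0,0,0,0,0,0,0],[0,0,0,0,0,0,0],[0,0,0,0,0,0,0],[0,0,0,0,0,0,0],[0,0,0,0,0,0,0],[0,0,0,0,0,0,0],[0,0,0,0,0,0,0],[0,0,0,0,0,0,0],[0,0,0,0,0,0,0],[0,0,0,0,0,0,0],[0,0,0,0,0,0,0],[0,0,0,0,0,0,0]]]' 60
python3 - <<'E'
from h import *
to([613,2,95],6.3)
d=np.radians(3);R=Ro.from_rotvec([-d,0,0]);r=np.array([0,147,-(95-4)]);print((R.apply(r)-r)/100,3/180)
E
```

```text
time: 5.1
position: [613.3, 1.8, 95.5]
eef_rot: [0.665, 0.747, 0.0, 0.0]
force: [0.2, -0.1, 0.5]
gripper_width: 5.5
grasp_force: 59.0
t 5.1 pos [613.3   1.8  95.5] w 5.5 gf 59.0 F [ 0.2 -0.1  0.5]
shift [ 0.003 -0.003  0.005] turn [ 0.0002 -0.      0.0016]
[ 0.         -0.0496403  -0.07568673] 0.016666666666666666
```

```bash
python3 -m jog '[[[0,-0.049,-0.078,-0.0167,0,0,0],[0,-0.049,-0.078,-0.0167,0,0,0],[0,-0.049,-0.078,-0.0167,0,0,0],[0,-0.049,-0.077,-0.0167,0,0,0],[0,-0.049,-0.077,-0.0167,0,0,0],[0,0,0,0,0,0,0]]]' 100; python3 -m jog '[[[0,-0.049,-0.076,-0.0167,0,0,0],[0,-0.049,-0.076,-0.0167,0,0,0],[0,-0.049,-0.076,-0.0167,0,0,0],[0,-0.049,-0.076,-0.0167,0,0,0],[0,-0.049,-0.076,-0.0167,0,0,0],[0,0,0,0,0,0,0],[0,0,0,0,0,0,0]]]'
python3 - <<'E'
from h import *
to([613,2,95],6.3)
a=snap('scene')['pixels'][130:330,150:350];b=snap('top')['pixels'][90:220,220:320]
o=np.zeros((400,770,3),np.uint8);o[:,:400]=cv2.resize(a,(400,400));o[:,450:758]=cv2.resize(b,(308,400));cv2.imwrite('pics/c3.png',o[:,:,::-1])
E
```

```text
time: 5.6
position: [580.3, -2.3, 129.9]
eef_rot: [0.66, 0.741, 0.095, 0.086]
force: [-1.4, -0.3, -3.3]
gripper_width: 4.4
grasp_force: 98.4
time: 6.18
position: [547.6, -6.4, 157.0]
eef_rot: [0.643, 0.721, 0.192, 0.171]
force: [0.8, 0.3, -2.2]
gripper_width: 4.8
grasp_force: 98.8
t 6.18 pos [547.6  -6.4 157. ] w 4.8 gf 98.8 F [ 0.8  0.3 -2.2]
shift [0.009 0.263 0.866] turn [ 0.1658 -0.0003  0.0012]
```

View pics/c3.png

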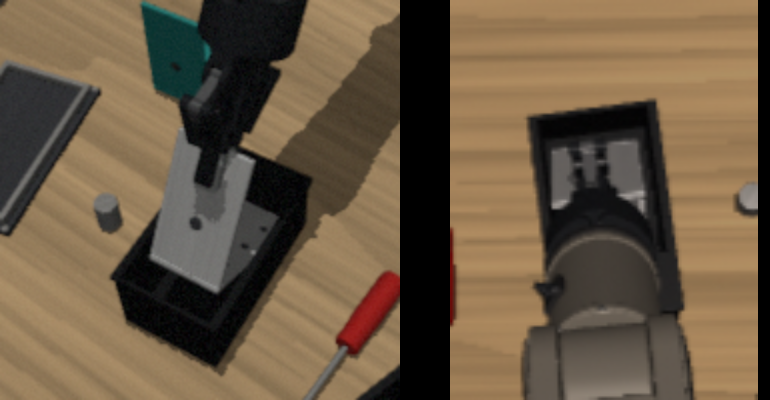

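The part is tilted 30°, held square and clear of the walls. The upright is at scene crop (205,215), and the base's foot rises above the front wall. Next I draw it along the slope, then lift.

```bash
python3 -m jog '[[[0,0.1,-0.01,0,0,0,0],[0,0.2,0,0,0,0,0],[0,0.2,0,0,0,0,0],[0,0.2,0,0,0,0,0],[0,0.2,0,0,0,0,0],[0,0.2,0,0,0,0,0],[0,0,0,0,0,0,0]]]';python3 -m jog '[[[0,0.1,-0.17,0,0,0,0],[0,0.1,-0.17,0,0,0,0],[0,0.1,-0.17,0,0,0,0],[0,0.1,-0.17,0,0,0,0],[0,0.1,-0.17,0,0,0,0],[0,0.1,-0.17,0,0,0,0],[0,0,0,0.0166,0,0,0],[0,0,0,0.0166,0,0,0],[0,0,0,0.0166,0,0,0],[0,0,0,0.0166,0,0,0],[0,0,0,0.0166,0,0,0],[0,0,0,0.0166,0,0,0],[0,0,0,0.0166,0,0,0],[0,0,0,0.0166,0,0,0],[0,0,0,0.0166,0,0,0],[0,0,0,0.0166,0,0,0],[0,0,0,0,0,0,0],[0,0,0,0,0,0,0]]]'
python3 - <<'E'
from h import *
to([613,2,95],15.2)
a=snap('scene','s4.png')['pixels'];s=snap('top')
b=s['pixels'][90:220,220:420]
o=np.zeros((420,800,3),np.uint8);o[:,:400]=a[:,:400];o[:260,400:]=cv2.resize(b,(400,260));cv2.imwrite('pics/c4.png',o[:,:,::-1])
# nest rim: light strips
im=s['pixels'].astype(int);g=im.mean(2);sat=im.max(2)-im.min(2);m=np.zeros(g.shape,bool);m[108:206,335:415]=1
m&=(sat<30)&(g>85);
m=m.astype(np.uint8);n,L,S,C=cv2.connectedComponentsWithStats(m,connectivity=8);print(S[:,4]);i=1+S[1:,4].argmax()
ys,xs=np.nonzero(L==i);r=cv2.minAreaRect(np.c_[xs,ys].astype(np.float32));p=np.array([onz(s,q,18)[:2] for q in cv2.boxPoints(r)]);print('rim',p.round(0).tolist(),p.mean(0))
E
```

```text
time: 6.87
position: [648.6, 6.5, 217.2]
eef_rot: [0.642, 0.72, 0.197, 0.174]
force: [1.2, 0.5, -1.1]
gripper_width: 4.9
grasp_force: 98.8
time: 8.37
position: [644.7, 6.0, 330.0]
eef_rot: [0.665, 0.747, 0.001, 0.0]
force: [-1.0, 0.4, -2.5]
gripper_width: 4.9
grasp_force: 98.8
t 8.37 pos [644.7   6.  330. ] w 4.9 gf 98.8 F [-1.   0.4 -2.5]
shift [-0.006 -0.323  2.35 ] turn [ 0.0006 -0.0004 -0.0477]
[234559      1    638      1      1]
rim [[629.0, -199.0], [662.0, -313.0], [471.0, -364.0], [439.0, -252.0]] [ 550.3962095  -281.90265064]
```

View pics/c4.png

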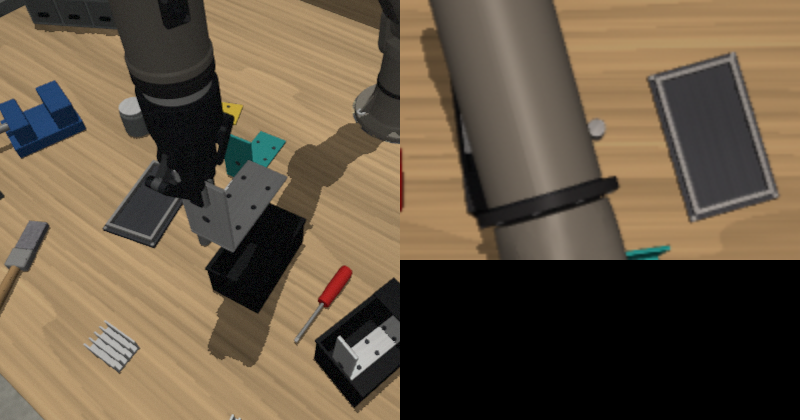

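The part is out, level and intact. It is at scene (235,210) above the bin, and the narrow one at (370,345) is untouched. I'll carry it to the nest.

```bash
python3 -m jog '[[[-0.1,-0.02,0,0,0,0,0],[-0.25,-0.05,0.1,0,0,0,0],[-0.25,-0.05,0.1,0,0,0,0],[-0.25,-0.05,0.1,0,0,0,0],[-0.25,-0.05,0.1,0,0,0,0],[-0.25,-0.05,0.1,0,0,0,0],[-0.25,-0.05,0.1,0,0,0,0],[-0.25,-0.05,0.1,0,0,0,0],[-0.25,-0.05,0.1,0,0,0,0],[-0.25,-0.05,0.1,0,0,0,0],[-0.25,-0.05,0.1,0,0,0,0],[-0.05,-0.02,0.1,0,0,-0.0125,0],[0,0,0.2,0,0,-0.0125,0],[0,0,0.2,0,0,-0.0125,0],[0,0,0.2,0,0,-0.0125,0],[0,0,0,0,0,0,0],[0,0,0,0,0,0,0]]]'
python3 - <<'E'
from h import *
to([619.8,-262.8,99.5],15.5)
a=snap('scene','s5.png')['pixels'];s=snap('top','t5.png')
o=np.zeros((420,800,3),np.uint8);o[:,:400]=cv2.resize(a[110:278,70:230],(400,420));o[:,400:]=cv2.resize(s['pixels'][90:216,310:430],(400,420));cv2.imwrite('pics/c5.png',o[:,:,::-1])
E
```

```text
time: 9.88
position: [619.1, -265.6, 161.4]
eef_rot: [0.606, 0.796, 0.0, 0.0]
force: [0.6, 0.3, -2.2]
gripper_width: 4.9
grasp_force: 98.7
t 9.88 pos [ 619.1 -265.6  161.4] w 4.9 gf 98.7 F [ 0.6  0.3 -2.2]
shift [0.025 0.013 0.619] turn [ 0.0002  0.0001 -0.0003]
```

View pics/c5.png

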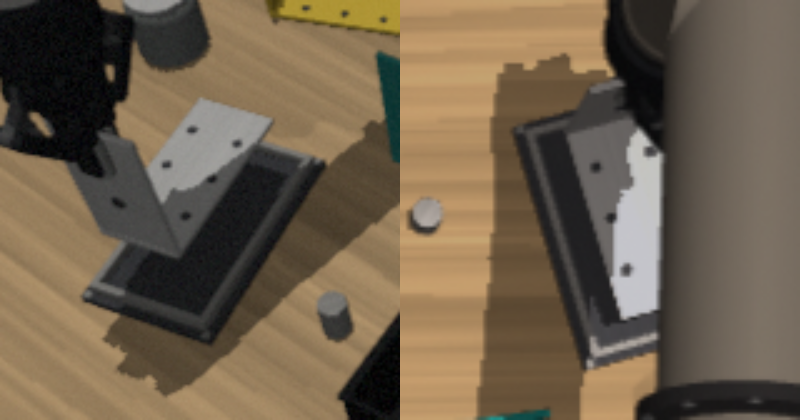

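The template hangs about 60 mm above the nest, level and aligned. Its left base edge runs from top crop (568,130) to (612,322). I'll check the offset numerically.

```bash
python3 - <<'E'
from h import *
t=snap('top');s=snap('scene')
c=np.array([550.4,-281.9]);a=np.radians(15.5);R=np.array([[np.cos(a),np.sin(a)],[-np.sin(a),np.cos(a)]])
for n,q in (('L1',(575,160)),('Lback',(613,322))):
    print(n,(R@(onz(t,(310+(q[0]-400)/3.333,90+q[1]/3.333),76)[:2]-c)).round(1))
for n,q,z in (('upright foot near',(178,258),70),('base back L',(272,118),76),('base back R',(200,98),76),('rim near',(208,340),18),('rim R',(325,160),18),('rim L',(85,295),18)):
    print(n,(R@(onz(s,(70+q[0]/2.5,110+q[1]/2.5),z)[:2]-c)).round(1))
E
```

```text
L1 [49.5 30.8]
Lback [-74.7  38.7]
upright foot near [73.8 30.4]
base back L [-74.1  32.1]
base back R [-73.2 -35.8]
rim near [105.9  61.2]
rim R [-89.8  63.2]
rim L [103.7 -52.5]
```

```bash
python3 - <<'E'
from h import *
s=snap('scene');im=cv2.imread('pics/scene0.png').astype(int);g=im.mean(2);sat=im.max(2)-im.min(2)
m=np.zeros(g.shape,bool);m[158:246,100:203]=1
m&=(sat<28)&(g>75)
n,L,S,C=cv2.connectedComponentsWithStats(m.astype(np.uint8),connectivity=8);print(S[1:,4]);i=1+S[1:,4].argmax()
h=cv2.convexHull(np.argwhere(L==i)[:,::-1].astype(np.int32))[:,0]
p=np.array([onz(s,q,18)[:2] for q in h.astype(float)]).astype(np.float32);print(cv2.minAreaRect(p))
E
```

```text
[630   6   8  47   6]
((553.0128784179688, -284.7781982421875), (186.47598266601562, 106.0186767578125), 15.260481834411621)
```

```bash
python3 -m jog '[[[0.01,0.023,0.1,0,0,0,0],[0,0,0.15,0,0,0,0],[0,0,0.15,0,0,0,0],[0,0,0.1,0,0,0,0],[0,0,0.05,0,0,0,0],[0,0,0,0,0,0,0],[0,0,0,0,0,0,0]]]'
python3 -m jog '[[[0,0,0.02,0,0,0,0],[0,0,0.02,0,0,0,0],[0,0,0,0,0,0,0],[0,0,0,0,0,0,0]]]'
python3 - <<'E'
from h import *
to([621.1,-264.2,99.5],15.4)
a=snap('scene','s6.png')['pixels'];s=snap('top','t6.png')
o=np.zeros((420,800,3),np.uint8);o[:,:400]=cv2.resize(a[110:278,70:230],(400,420));o[:,400:]=cv2.resize(s['pixels'][90:216,310:430],(400,420));cv2.imwrite('pics/c6.png',o[:,:,::-1])
E
```

```text
time: 10.72
position: [623.3, -262.5, 107.0]
eef_rot: [0.605, 0.796, 0.001, 0.001]
force: [-0.4, -0.0, -2.3]
gripper_width: 4.4
grasp_force: 98.7
time: 11.05
position: [623.2, -262.6, 103.3]
eef_rot: [0.605, 0.796, 0.001, 0.001]
force: [-0.0, 0.2, -2.3]
gripper_width: 4.8
grasp_force: 98.8
t 11.05 pos [ 623.2 -262.6  103.3] w 4.8 gf 98.8 F [-0.   0.2 -2.3]
shift [-0.009 -0.024  0.038] turn [0.0011 0.0003 0.001 ]
```

View pics/c6.png

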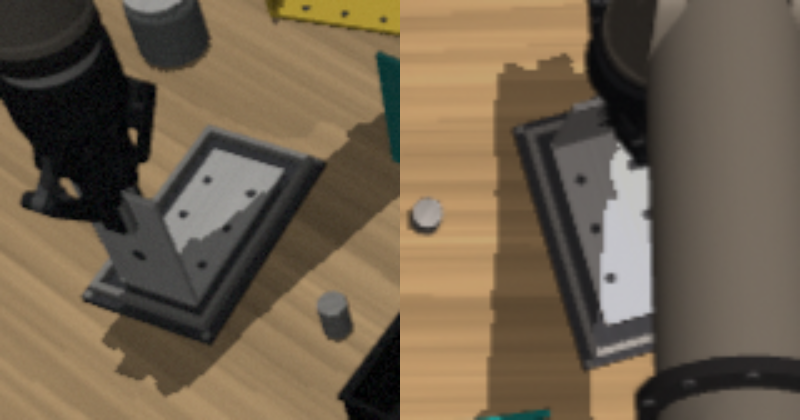

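The template is inside the rim, with a visible floor gap on every side I can see, and about 4 mm up. I'll lower it to contact.

```bash
python3 -m jog '[[[-0.01,-0.02,0.015,0,0,0,0],[0,0,0.01,0,0,0,0],[0,0,0.007,0,0,0,0],[0,0,0,0,0,0,0],[0,0,0,0,0,0,0]]]'
python3 -m jog '[[[0,0,0.007,0,0,0,0],[0,0,0,0,0,0,0],[0,0,0,0,0,0,0]]]'
```

```text
time: 11.57
position: [621.3, -264.3, 99.8]
eef_rot: [0.605, 0.796, 0.001, 0.001]
force: [-0.5, -0.6, -1.2]
gripper_width: 4.6
grasp_force: 98.9
time: 11.82
position: [621.4, -264.3, 99.6]
eef_rot: [0.605, 0.796, 0.001, 0.001]
force: [-1.2, -0.9, 1.7]
gripper_width: 4.5
grasp_force: 99.7
```

```bash
python3 -m jog '[[[0,0,0.005,0,0,0,0],[0,0,0,0,0,0,0],[0,0,0,0,0,0,0]]]' 30
python3 -m jog '[[[0,0,0,0,0,0,10],[0,0,0,0,0,0,20],[0,0,0,0,0,0,40],[0,0,0,0,0,0,60],[0,0,0,0,0,0,60],[0,0,0,0,0,0,60],[0,0,0,0,0,0,60]]]'
python3 -m jog '[[[0,0,-0.1,0,0,0,60],[0,0,-0.2,0,0,0,60],[0,0,-0.2,0,0,0,60],[0,0,-0.2,0,0,0,60],[0,0,-0.3,0,0,0,60],[0,0,-0.3,0,0,0,60],[-0.3,0,0,0,0,0,60],[-0.4,0,0,0,0,0,60],[-0.4,0,0,0,0,0,60],[-0.4,0,0,0,0,0,60],[-0.4,0,0,0,0,0,60],[-0.2,0,0,0,0,0,60],[0,0,0,0,0,0,60],[0,0,0,0,0,0,60]]]'
python3 - <<'E'
from h import *
to([621.1,-264.2,99.5],15.4)
a=snap('scene')['pixels'];s=snap('top')
o=np.zeros((420,800,3),np.uint8);o[:,:400]=cv2.resize(a[110:278,70:230],(400,420));o[:,400:]=cv2.resize(s['pixels'][90:216,310:430],(400,420));cv2.imwrite('pics/c7.png',o[:,:,::-1])
E
```

```text
time: 12.07
position: [621.4, -264.3, 99.5]
eef_rot: [0.605, 0.796, 0.001, 0.001]
force: [-3.0, 0.2, 5.3]
gripper_width: 5.1
grasp_force: 100.0
time: 12.65
position: [621.5, -264.0, 98.4]
eef_rot: [0.605, 0.796, 0.001, 0.001]
force: [0.7, 0.0, 0.1]
gripper_width: 51.6
grasp_force: 0.0
time: 13.82
position: [676.2, -457.1, 226.9]
eef_rot: [0.605, 0.796, 0.002, 0.0]
force: [0.7, 0.2, -0.1]
gripper_width: 51.2
grasp_force: 0.0
t 13.82 pos [ 676.2 -457.1  226.9] w 51.2 gf 0.0 F [ 0.7  0.2 -0.1]
shift [ 2.004 -0.021  1.278] turn [ 0.0013 -0.0006  0.0005]
```

View pics/c7.png

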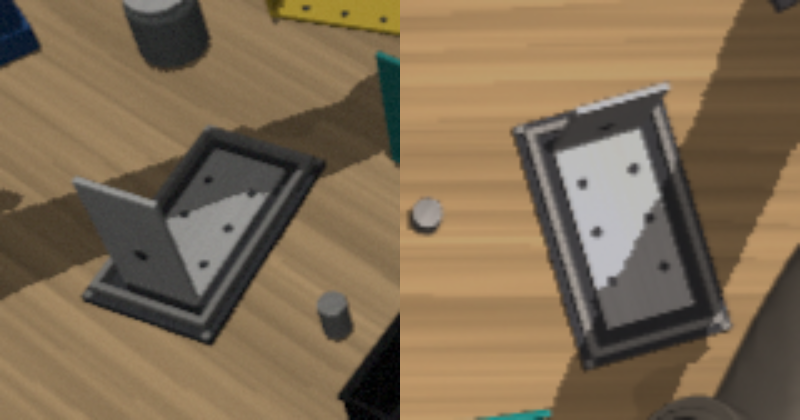

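The template lies flat on the nest floor, its base at top crop (625,240), with a dark gap inside the rim on every side. The gripper is well clear.

```bash
python3 -c "
from plant import *
print(finish_job())"
```

```text
the job is handed in; nothing more can be done
None
```

The wide template was drawn out of its bin and lowered flat and lengthwise into the nest, wholly inside the rim; the narrow one was never touched, and I handed the job in at about 14 s of the 56 s allowed.

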